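# Feel round the tiffin lid's rim

### The job

Check that the lid of the steel tiffin carrier sits evenly on its springy seal: touch the top of the lid's raised rim with the fingertips, held together, at the middle of the wide clip, and run them once round the rim clockwise as seen from above, past the narrow clip and on until they are back at the wide clip. Keep the touch light, so that the lid just gives a little and is never pressed hard, then draw clear. Leave the tiffin standing where it is, and the bowl, tumbler and other things on the board undisturbed; nothing is to be lifted.

Things in the scene. Friction and masses are not known exactly. Their poses are not given: they have to be found in the camera images.
- tiffin: round stainless steel tiffin carrier of two tiers, 146 mm across, 105 mm tall without its lid, loose and packed (about 1.8 kg in all), on a 22 mm thick dark wood board. Origin: centre of its underside; z up, +x points to its wide clip, -x to its narrow clip. The lid floats above it on a black springy seal; the top of the lid's raised rim is 130 mm above this origin
- lid (a joint): how far the lid is pressed down against its springy seal, m: 0 at rest (up), at most 0.008 (bottomed, then rigid). It moves straight down wherever it is pressed: it starts to give at about 1 to 1.5 N and needs about 0.7 N more per mm; it springs back when let go
- lid_center (a point): on the lid's axis, level with the top of the rim. The lid is a 136 mm steel disc with a raised rim: a ring of 60 mm mid radius, 14 mm wide, flat on top, 5 mm above the disc. A knob 26 mm across stands in its middle, 6 mm higher than the rim. The clips stand outside the rim (69 to 100 mm from the axis) and end 23 mm below its top
- wide_clip (a point): top of the wide spring clip (50 mm wide) on the tiffin's side, 85 mm from its axis, 105 mm above its base
- narrow_clip (a point): top of the narrow spring clip (16 mm wide), on the other side, 85 mm from the axis, 105 mm above its base
- rim_1: sector 1 of 8 of the lid's raised rim, 45 degrees (47 mm) long; they are numbered clockwise seen from above from the wide clip. Its middle lies at the wide clip (tiffin +x). Origin: middle of its top face (it sinks with the lid); x points outward from the lid's axis, z up
- rim_2: sector 2 of 8 of the lid's raised rim, 45 degrees (47 mm) long; they are numbered clockwise seen from above from the wide clip. Origin: middle of its top face (it sinks with the lid); x points outward from the lid's axis, z up
- rim_3: sector 3 of 8 of the lid's raised rim, 45 degrees (47 mm) long; they are numbered clockwise seen from above from the wide clip. On the tiffin's -y side. Origin: middle of its top face (it sinks with the lid); x points outward from the lid's axis, z up
- rim_4: sector 4 of 8 of the lid's raised rim, 45 degrees (47 mm) long; they are numbered clockwise seen from above from the wide clip. Origin: middle of its top face (it sinks with the lid); x points outward from the lid's axis, z up
- rim_5: sector 5 of 8 of the lid's raised rim, 45 degrees (47 mm) long; they are numbered clockwise seen from above from the wide clip. Its middle lies at the narrow clip (tiffin -x). Origin: middle of its top face (it sinks with the lid); x points outward from the lid's axis, z up
- rim_6: sector 6 of 8 of the lid's raised rim, 45 degrees (47 mm) long; they are numbered clockwise seen from above from the wide clip. Origin: middle of its top face (it sinks with the lid); x points outward from the lid's axis, z up
- rim_7: sector 7 of 8 of the lid's raised rim, 45 degrees (47 mm) long; they are numbered clockwise seen from above from the wide clip. On the tiffin's +y side. Origin: middle of its top face (it sinks with the lid); x points outward from the lid's axis, z up
- rim_8: sector 8 of 8 of the lid's raised rim, 45 degrees (47 mm) long; they are numbered clockwise seen from above from the wide clip. Origin: middle of its top face (it sinks with the lid); x points outward from the lid's axis, z up
- katori: small steel bowl, 64 mm across, 35 mm tall, loose, near the tiffin; a bystander. Origin: centre of its underside
- tumbler: steel tumbler, 56 mm across, 85 mm tall, loose, near the tiffin; a bystander. Origin: centre of its underside
- pot: terracotta-coloured pot, about 116 mm across, 100 mm tall, with two small wire loop handles at its sides, loose; a bystander. Origin: centre of its underside
- jar: clear plastic jar with steel cap, 90 mm across, 140 mm tall, loose; a bystander. Origin: centre of its underside
- trivet: mustard yellow round trivet, 120 mm across, 8 mm thick, loose; a bystander. Origin: centre of its underside
- ladle: steel ladle lying along its x axis, about 245 mm long, bowl (66 mm) to +x, loose; a bystander. Origin: under its middle
Things that resemble listed ones, but are neither listed nor needed, are in the scene too. What is shaped like the tiffin but green or red is not meant.

How it is judged:
By the outcome, as a careful person would: the job done as asked, in the order asked, and still so for the second after the job is handed in, with the robot touching nothing.
It also fails if it takes over 72 s, if anything falls off the work surface, if the arm or the gripper's body presses on something with over 40 N, if the wrist force passes 120 N, or if a joint passes its speed limit or range.

### The arm

A 6-joint arm with a two-finger parallel gripper is mounted at the origin on the work surface. World frame = base frame: x ahead of the robot, y to its left, z up, the work surface at z = 0. Lengths are in m, angles in rad, forces in N, time in s.
With the tool pointing down it reaches from about 0.35 to 0.975 m from the base axis. Payload 4.9 kg.
Tool frame: the origin (TCP) lies at the very end of the fingers, on their centre line; the grasp point (between the pads) lies ctrl.hold_point_z behind it (ctrl.hold_point_z is the distance from the TCP to the grasp point, in m); z points along the fingers, y is the line along which they close (so a half turn about z gives the same grasp; the last joint's range is limited). The gripper opens to 85 mm and grips with 20 to 120 N. Pads are 22 mm wide; open, the fingers measure 114 mm over their backs; the gripper's body (76 mm by 85 mm) begins 54 mm behind the grasp point. The pads swing forward as they close: fully open they stand 13 mm farther back than shut.
Start: joints at [0.982, 0.053, 1.613, -0, 1.476, -0.119], TCP at [0.283, 0.557, 0.231] pointing down, gripper open.
Joint ranges: [-3.01, 3.01], [-1.01, 2.22], [0.06, 2.58], [-1.02, 4.17], [0.09, 2.62], [-3.14, 3.14]. Speed limits (rad/s): [2.57, 2.57, 3.14, 3.14, 3.14, 3.14].

### API

Orientations are given as a rotation vector (axis times angle).
In Python, from station import ctrl gives the robot as it stands. The module is installed in compiled form; this text tells all that it offers.
- The arm moves only by the tool jog_arm, never from a script. Its argument "deltas" is a list of rows, each a list of 3 entries, a list of its own where there are three numbers: the closure, from -1 (fully open) to 1 (shut), then the shift along the world's x, y, z scaled (see below), then the turn, a rotation vector about the world's x, y, z scaled (see below). A call has 1 to 12 rows; each row is the pose to reach, as a shift and turn from the pose commanded when the call began, turning the shorter way round; what a row does not reach only later rows make up. The controller multiplies each number of a shift by 0.4 m and each number of a turn by 180 degrees. A row lasts 1/12 s, in which the tool goes at most 41.7 mm and 7.16 degrees, less where a joint would pass 70% of its speed; a pose out of reach is approached as far as the arm can. A call with a number of a shift or a turn outside -1 to 1 is refused whole. A call with a gripper value outside its range is refused whole. The fingers move at their own pace and stop on an object; "squeeze" is the grip in N (left out, the last holds). Time passes only in rows, so rows that repeat a pose let the fingers close. It gives the time, the measured TCP pose, the force, the opening and the grip force at its end, in the units of the state.
- ctrl.get_obs(): the state, without advancing time (a new reading comes with each control period).
- ctrl.get_image(name): name is "side" or "top" or "wrist"; returns the picture (480x640x3 uint8, red, green, blue); there is no depth.
- ctrl.get_calibration(name): a dict with "K" (3x3 intrinsics, pixels), "extrinsics" (4x4, takes a point from world to camera coordinates). Camera axes: x right, y down, z forward; pixel columns grow to the right and rows downward; lengths in m; the calibration is good to about 2 mm. A picture is of the moment at which its call begins: read the wrist's pose just before it. get_calibration takes no time and is no camera call; for the wrist camera it gives the pose at the moment of the call.
- ctrl.finish_job(): hands the job in; it is judged then, once.
The state is a dict: "t": time; "q": joint angles; "dq": joint speeds; "effort": joint torques, N m; "tool_pos": TCP position; "tool_rot": TCP orientation; "contact_force": force on the tool from outside, world axes, zero at the start; "wrist_torque": the same for the moment, N m; "opening": finger opening in m; "grip_force": force on a finger pad.
Only numpy, scipy, OpenCV 4.12 (cv2) and the standard library are available. Lean on these libraries where they do the work, as an engineer would, in place of code of your own. Each camera call takes 0.05 s, during which the arm holds its last target. There are 200 camera calls.

## Working session

There is one attempt and no reset: what is moved stays moved. The work goes in short steps, Python scripts to look and compute and a tool call to move; the robot and the scene stay as the last step left them, time stands still between calls to the robot, and variables do not carry over. Pictures are saved under pics/ and viewed, at most 10 in all, crops included, and the job is handed in when it is done.

Besides the shell and the picture viewer there is one more tool, called after "Request:" as a command line: name --argument value ..., lists and objects as JSON in quotes. jog_arm: Moves the arm, as the interface text tells. Its arguments: {"type":"object","properties":{"deltas":{"type":"array","items":{"type":"array"}},"squeeze":{"type":"number"}},"required":["deltas"]}

```bash
mkdir -p pics
python3 - <<'E'
from station import ctrl
import cv2,numpy as np
o=ctrl.get_obs();print({k:np.round(v,4) for k,v in o.items()}, ctrl.hold_point_z)
for n in("top","side","wrist"):
    c=ctrl.get_calibration(n);print(n,np.round(c["K"],1).tolist(),np.round(c["extrinsics"],4).tolist())
    cv2.imwrite(f"pics/{n}0.png",cv2.cvtColor(ctrl.get_image(n),cv2.COLOR_RGB2BGR))
E
```

```text
{'t': np.float64(0.0), 'q': array([ 0.982 ,  0.0534,  1.6143,  0.    ,  1.476 , -0.119 ]), 'dq': array([ 0.0001, -0.0004,  0.0014,  0.001 ,  0.0007, -0.0007]), 'effort': array([-0.00000e+00, -3.93682e+01, -3.70181e+01, -1.00000e-04,
        6.90000e-03,  0.00000e+00]), 'tool_pos': array([0.2826, 0.5568, 0.2301]), 'tool_rot': array([-7.3110e-01, -3.0546e+00,  3.0000e-03]), 'contact_force': array([ 0.0188, -0.3907, -0.1581]), 'wrist_torque': array([-0.0251,  0.0243, -0.0102]), 'grip_force': np.float64(0.0), 'opening': np.float64(0.0855)} 0.0187
top [[521.6, 0.0, 311.1], [0.0, 521.6, 242.5], [0.0, 0.0, 1.0]] [[0.0136, -0.9999, -0.0055, 0.0198], [-0.994, -0.0129, -0.1082, 0.4675], [0.1081, 0.0069, -0.9941, 1.3007], [0.0, 0.0, 0.0, 1.0]]
side [[466.4, 0.0, 325.5], [0.0, 466.4, 239.6], [0.0, 0.0, 1.0]] [[0.8083, -0.5885, 0.0187, -0.3332], [-0.4076, -0.5822, -0.7035, 0.2596], [0.4249, 0.561, -0.7105, 0.9396], [0.0, 0.0, 0.0, 1.0]]
wrist [[397.3, 0.0, 327.0], [0.0, 397.3, 239.6], [0.0, 0.0, 1.0]] [[0.453, 0.8915, -0.0017, -0.6248], [0.8436, -0.428, 0.3243, -0.0421], [0.2884, -0.1483, -0.946, 0.3816], [0.0, 0.0, 0.0, 1.0]]
```

View pics/top0.png

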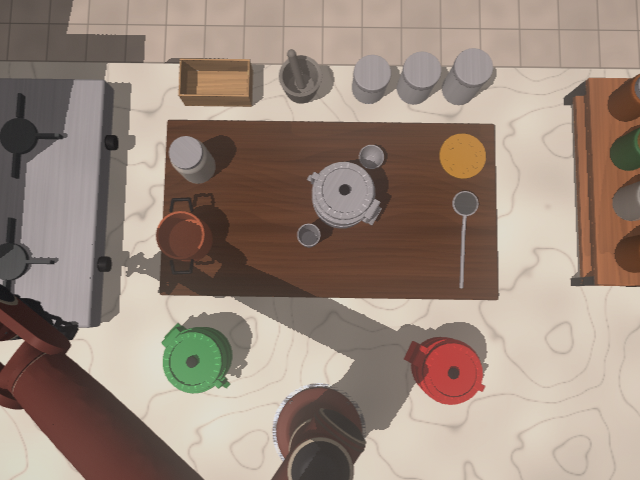

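View pics/side0.png

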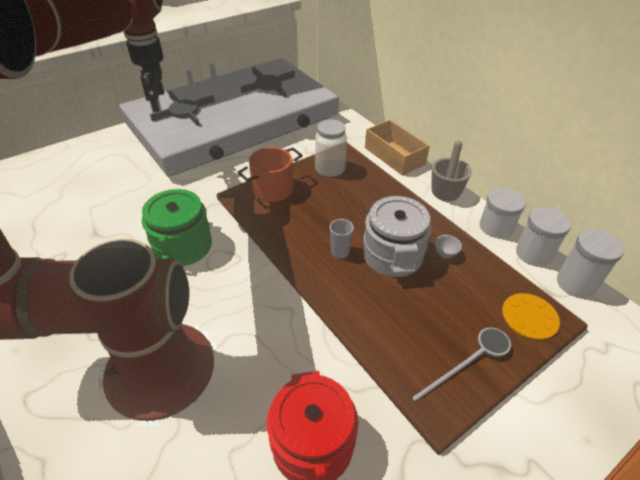

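The steel tiffin is at top (344,193) and side (400,215), with what looks like the wide clip at top (373,212) and the narrow one at (312,178). It could be confused with:
- the green tiffin at (196,360)
- the red tiffin at (450,370)
- the grey canisters at (372,78), (420,76) and (468,75)
- the jar at (190,158)

I choose the steel one and check it in one crop, measuring in the same step.

```bash
cat > h.py <<'E'
import numpy as np,cv2
from station import ctrl
def ray(c,uv):
    E=np.array(c["extrinsics"]);R,t=E[:3,:3],E[:3,3]
    d=R.T@np.linalg.inv(c["K"])@[uv[0],uv[1],1.];return -R.T@t,d/np.linalg.norm(d)
def onz(c,uv,z):
    o,d=ray(c,uv);return o+d*(z-o[2])/d[2]
def tri(cs,uvs):
    A=np.zeros((3,3));b=np.zeros(3);P=[]
    for c,uv in zip(cs,uvs):
        o,d=ray(c,uv);M=np.eye(3)-np.outer(d,d);A+=M;b+=M@o;P.append((M,o))
    x=np.linalg.solve(A,b);return x,[np.linalg.norm(M@(x-o)) for M,o in P]
def proj(c,p):
    E=np.array(c["extrinsics"]);q=c["K"]@(E[:3,:3]@p+E[:3,3]);return q[:2]/q[2]
def knob(im,x0,y0,r=14,th=60):
    g=im.max(2)[y0-r:y0+r,x0-r:x0+r];m=(g<th).astype(np.uint8)
    n,l,s,ce=cv2.connectedComponentsWithStats(m);i=1+np.argmax(s[1:,4]);return ce[i]+[x0-r,y0-r],s[i]
E
python3 - <<'E'
from h import *
T,S=[cv2.cvtColor(cv2.imread(f"pics/{n}0.png"),cv2.COLOR_BGR2RGB) for n in("top","side")]
ct,cs=ctrl.get_calibration("top"),ctrl.get_calibration("side")
a,sa=knob(T,344,190);b,sb=knob(S,400,215);print(a,sa,b,sb)
x,r=tri([ct,cs],[a,b]);print(x,r)
for uv in((373,212),(313,178)):print(onz(ct,uv,.127))
A=cv2.resize(T[145:245,284:404],(480,400),interpolation=cv2.INTER_CUBIC);B=cv2.resize(S[185:285,350:430],(320,400),interpolation=cv2.INTER_CUBIC)
cv2.imwrite("pics/crop.png",cv2.cvtColor(np.hstack([A,B]),cv2.COLOR_RGB2BGR))
E
```

```text
[344.14634146 188.29268293] [10  9  9 10 41] [399.4  215.25] [10 12  8  5 20]
[ 0.58024578 -0.04918017  0.15177086] [np.float64(0.0011882248314313522), np.float64(0.0011882248314314108)]
[ 0.53048084 -0.11975315  0.127     ]
[0.61053996 0.02290355 0.127     ]
```

View pics/crop.png

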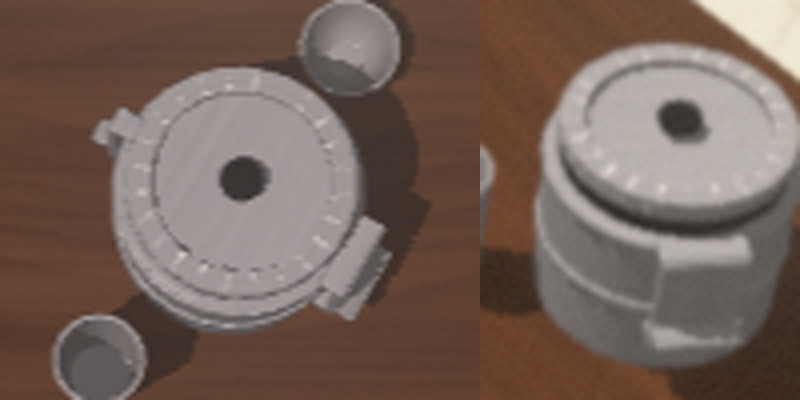

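The crop confirms it: a steel lid with a dark knob at top (344,188). The broad clip is at (373,212) and the thin one at (313,178), with the katori at (371,156) and the tumbler at (308,235) close by. Next I shut the fingers and move over the tiffin for wrist views. The tool's y axis already lies along the clip line, so no turn is needed.

Request:
jog_arm --deltas '[[1,[0.5,-1,0.25],[0,0,0]],[1,[0.5,-1,0.25],[0,0,0]],[1,[0.5,-1,0.25],[0,0,0]],[1,[0.5,-1,0.25],[0,0,0]],[1,[0.5,-1,0.25],[0,0,0]],[1,[0.5,-1,0.25],[0,0,0]],[1,[0.5,-1,0.25],[0,0,0]],[1,[0.5,-1,0.25],[0,0,0]],[1,[0.5,-1,0.25],[0,0,0]],[1,[0.5,-1,0.25],[0,0,0]],[1,[0.5,-1,0.25],[0,0,0]],[1,[0.5,-1,0.25],[0,0,0]]]' --squeeze 20

```text
t: 1.15
tool_pos: [0.4857, 0.1518, 0.3331]
tool_rot: [0.742, 3.048, -0.002]
contact_force: [0.9, 0.8, 0.4]
opening: -0.0004
grip_force: 0.0
```

Request:
jog_arm --deltas '[[1,[0.245,-0.42,0],[0,0,0]],[1,[0.245,-0.42,0],[0,0,0]],[1,[0.245,-0.42,0],[0,0,0]],[1,[0.245,-0.42,0],[0,0,0]],[1,[0.245,-0.42,0],[0,0,0]],[1,[0.245,-0.42,0],[0,0,0]],[1,[0.245,-0.42,0],[0,0,0]],[1,[0.245,-0.42,0],[0,0,0]],[1,[0.245,-0.42,0],[0,0,0]],[1,[0.245,-0.42,0],[0,0,0]]]'

```text
t: 1.98
tool_pos: [0.5805, -0.0093, 0.3315]
tool_rot: [0.728, 3.056, 0.0]
contact_force: [0.1, 0.1, 0.8]
opening: 0.0004
grip_force: 0.0
```

Run:
```python
from h import *
import pickle
o=ctrl.get_obs();c=ctrl.get_calibration("wrist");im=ctrl.get_image("wrist")
print(o["t"],o["tool_pos"],o["tool_rot"],o["contact_force"])
pickle.dump((c,im),open("w1.pkl","wb"));cv2.imwrite("pics/w1.png",cv2.cvtColor(im,cv2.COLOR_RGB2BGR))
```

```text
1.9833 [ 0.58048914 -0.00933922  0.33153789] [7.28164856e-01 3.05574323e+00 2.96814041e-04] [0.09557312 0.13440518 0.78290311]
```

View pics/w1.png

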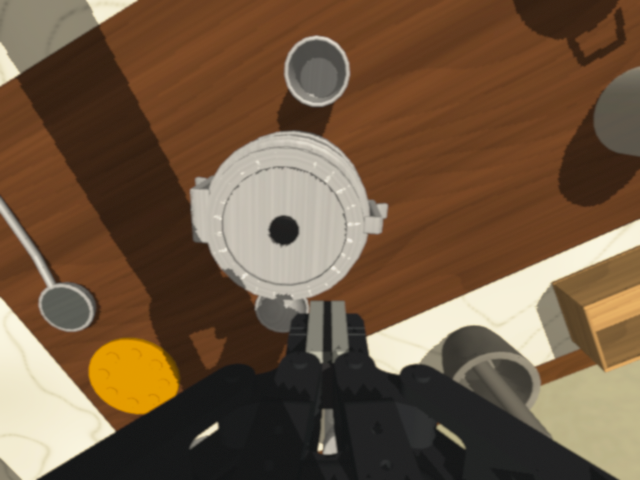

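The wrist view shows the knob at (284,230), the wide clip at (201,210) and the narrow clip at (376,216). I take a second wrist view from a shifted place to triangulate.

Request:
jog_arm --deltas '[[1,[-0.15,-0.15,-0.05],[0,0,0]],[1,[-0.15,-0.15,-0.05],[0,0,0]],[1,[-0.15,-0.15,-0.05],[0,0,0]],[1,[-0.15,-0.15,-0.05],[0,0,0]],[1,[-0.15,-0.15,-0.05],[0,0,0]]]'

```text
t: 2.45
tool_pos: [0.5211, -0.0702, 0.3119]
tool_rot: [0.73, 3.054, 0.001]
contact_force: [0.6, -0.2, 0.8]
opening: 0.0002
grip_force: 0.0
```

Run:
```python
from h import *
import pickle
o=ctrl.get_obs();c2=ctrl.get_calibration("wrist");i2=ctrl.get_image("wrist")
print(o["t"],o["tool_pos"],o["contact_force"])
c1,i1=pickle.load(open("w1.pkl","rb"));pickle.dump((c2,i2),open("w2.pkl","wb"));cv2.imwrite("pics/w2.png",cv2.cvtColor(i2,cv2.COLOR_RGB2BGR))
ct=ctrl.get_calibration("top");cs=ctrl.get_calibration("side")
K=[]
for c,im in((c1,i1),(c2,i2)):
    p=np.round(proj(c,np.array([.58,-.05,.155]))).astype(int);k,s=knob(im,*p,r=26,th=60);print(p,k,s,"knob at z.158",onz(c,k,.158));K.append(k)
    # rim inner groove: dark ring around the knob, radial profile minima
print(tri([c1,c2],K)); print(tri([c1,c2,ct,cs],K+[(344.1,188.8),(399.8,214.8)]))
for uv in((201,210),(376,216)):print(onz(c1,uv,.127))
```

```text
2.45 [ 0.52109906 -0.07017714  0.31194328] [ 0.63365575 -0.22110998  0.82861648]
[283 230] [283.5227656  229.87858347] [ 13  13  28  27 593] knob at z.158 [ 0.57921874 -0.04852315  0.158     ]
[380 267] [381.06386293 266.43613707] [ 13  12  29  28 642] knob at z.158 [ 0.57844913 -0.04917007  0.158     ]
(array([ 0.58003234, -0.04938532,  0.15444695]), [np.float64(9.040047530065978e-06), np.float64(9.040047530114694e-06)])
(array([ 0.57988635, -0.0494933 ,  0.1536746 ]), [np.float64(0.00032926812592799917), np.float64(0.0004474823657667099), np.float64(0.0003627663298454824), np.float64(0.0005286819341963911)])
[ 0.53625538 -0.11349054  0.127     ]
[0.61268241 0.02515364 0.127     ]
```

View pics/w2.png

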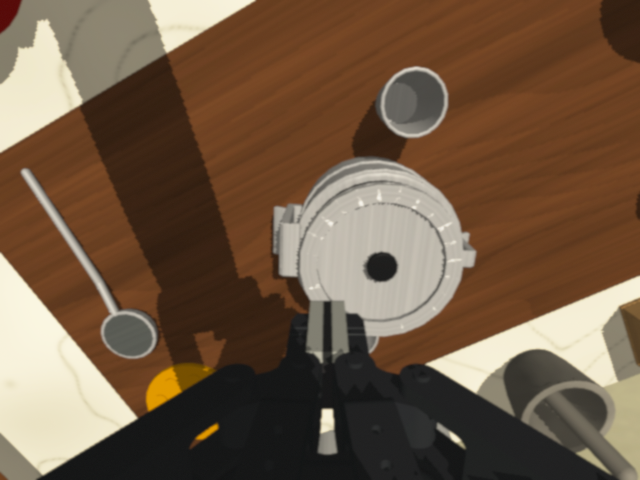

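Wrist triangulation puts the knob at (0.580, −0.049, 0.154). The expected top is 0.158; the dark mask includes the knob's side, so the two agree. The clip axis runs at about −119° and the clips are about 82 mm out, against 85 mm given. Now I descend above the rim at the wide clip: (0.5503, −0.1014).

Request:
jog_arm --deltas '[[1,[0.073,-0.078,-0.1],[0,0,0]],[1,[0.073,-0.078,-0.2],[0,0,0]],[1,[0.073,-0.078,-0.3],[0,0,0]],[1,[0.073,-0.078,-0.345],[0,0,0]],[1,[0.073,-0.078,-0.36],[0,0,0]],[1,[0.073,-0.078,-0.36],[0,0,0]],[1,[0.073,-0.078,-0.36],[0,0,0]],[1,[0.073,-0.078,-0.36],[0,0,0]],[1,[0.073,-0.078,-0.36],[0,0,0]],[1,[0.073,-0.078,-0.36],[0,0,0]]]'

```text
t: 3.33
tool_pos: [0.5515, -0.1022, 0.1699]
tool_rot: [0.73, 3.051, -0.001]
contact_force: [-0.0, 0.8, -1.1]
opening: 0.0004
grip_force: 0.0
```

Run:
```python
from h import *
import time
for n in("side","wrist"):
    im=ctrl.get_image(n)
    if n=="side": a=cv2.resize(im[160:290,330:450],(480,520),interpolation=cv2.INTER_CUBIC)
    else: b=cv2.resize(im[150:410,200:360],(320,520))
cv2.imwrite("pics/a1.png",cv2.cvtColor(np.hstack([a,b]),cv2.COLOR_RGB2BGR))
o=ctrl.get_obs();print(o["t"],o["tool_pos"],o["tool_rot"],o["contact_force"],o["wrist_torque"])
```

```text
3.4333 [ 0.55082809 -0.10211934  0.16885048] [ 7.30565081e-01  3.05287952e+00 -3.27707666e-04] [-0.12918369  0.16849942 -0.20526789] [-0.01893444  0.01992285  0.02464063]
```

View pics/a1.png

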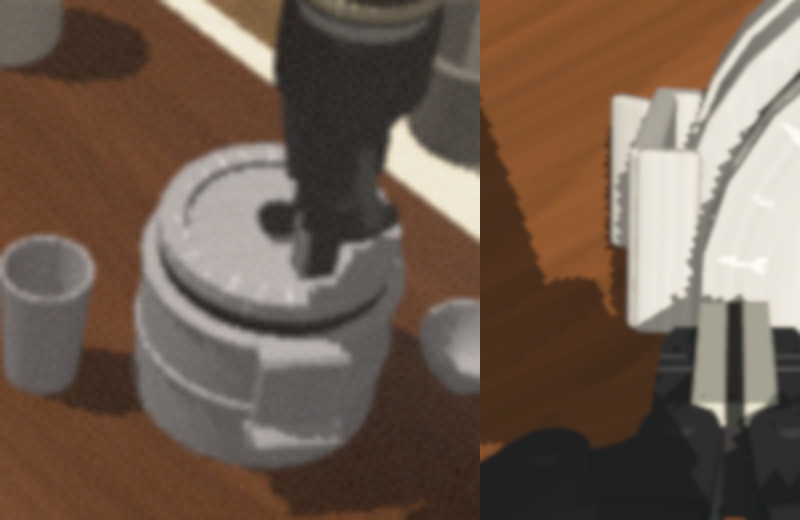

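The fingertips hang over the rim by the wide clip, about 17 mm up, with the tip at crop (318,275). I lower gently.

Request:
jog_arm --deltas '[[1,[-0.001,0.002,-0.012],[0,0,0]],[1,[-0.001,0.002,-0.024],[0,0,0]],[1,[-0.001,0.002,-0.032],[0,0,0]],[1,[-0.001,0.002,-0.036],[0,0,0]],[1,[-0.001,0.002,-0.036],[0,0,0]],[1,[-0.001,0.002,-0.036],[0,0,0]],[1,[-0.001,0.002,-0.036],[0,0,0]]]'

```text
t: 4.02
tool_pos: [0.5498, -0.1012, 0.1529]
tool_rot: [0.731, 3.055, -0.0]
contact_force: [0.2, -0.7, 0.2]
opening: 0.0
grip_force: 0.0
```

Request:
jog_arm --deltas '[[1,[0,0,-0.0025],[0,0,0]],[1,[0,0,-0.005],[0,0,0]],[1,[0,0,-0.005],[0,0,0]],[1,[0,0,-0.005],[0,0,0]]]'

```text
t: 4.35
tool_pos: [0.55, -0.1012, 0.1513]
tool_rot: [0.731, 3.055, -0.0]
contact_force: [0.7, 0.2, 1.8]
opening: -0.0
grip_force: 0.7
```

Request:
jog_arm --deltas '[[1,[0,0,-0.002],[0,0,0]],[1,[0,0,-0.003],[0,0,0]],[1,[0,0,-0.003],[0,0,0]],[1,[0,0,-0.003],[0,0,0]]]'

```text
t: 4.68
tool_pos: [0.55, -0.1012, 0.15]
tool_rot: [0.731, 3.055, -0.0]
contact_force: [0.6, 0.2, 2.7]
opening: 0.0001
grip_force: 1.1
```

Request:
jog_arm --deltas '[[1,[0,0,0],[0,0,0]],[1,[0,0,0],[0,0,0]]]'

```text
t: 4.85
tool_pos: [0.55, -0.1012, 0.1499]
tool_rot: [0.731, 3.055, -0.0]
contact_force: [0.7, -0.7, 2.7]
opening: 0.0003
grip_force: 1.2
```

Force is 2.7 N, about 2 mm of give. I work out the circle rows: 8 calls of 45°, clockwise.

Run:
```python
import numpy as np
a=np.radians(-119.5-np.arange(97)*3.75);p=.06*np.c_[np.cos(a),np.sin(a)]/.4
p=np.round(p,4)
for i in range(8):print(i+1,*["%.4f,%.4f"%tuple(r) for r in p[12*i+1:12*i+13]-p[12*i]],sep="  ")
```

```text
1  -0.0083,0.0052  -0.0164,0.0108  -0.0240,0.0170  -0.0312,0.0236  -0.0380,0.0307  -0.0443,0.0383  -0.0501,0.0462  -0.0553,0.0545  -0.0600,0.0631  -0.0642,0.0720  -0.0677,0.0811  -0.0706,0.0905
2  -0.0024,0.0096  -0.0040,0.0192  -0.0051,0.0290  -0.0055,0.0388  -0.0053,0.0486  -0.0044,0.0584  -0.0029,0.0681  -0.0007,0.0777  0.0020,0.0871  0.0054,0.0963  0.0094,0.1053  0.0139,0.1140
3  0.0052,0.0083  0.0108,0.0164  0.0170,0.0240  0.0236,0.0312  0.0307,0.0380  0.0383,0.0443  0.0462,0.0501  0.0545,0.0553  0.0631,0.0600  0.0720,0.0642  0.0811,0.0677  0.0905,0.0706
4  0.0096,0.0024  0.0192,0.0040  0.0290,0.0051  0.0388,0.0055  0.0486,0.0053  0.0584,0.0044  0.0681,0.0029  0.0777,0.0007  0.0871,-0.0020  0.0963,-0.0054  0.1053,-0.0094  0.1140,-0.0139
5  0.0083,-0.0052  0.0164,-0.0108  0.0240,-0.0170  0.0312,-0.0236  0.0380,-0.0307  0.0443,-0.0383  0.0501,-0.0462  0.0553,-0.0545  0.0600,-0.0631  0.0642,-0.0720  0.0677,-0.0811  0.0706,-0.0905
6  0.0024,-0.0096  0.0040,-0.0192  0.0051,-0.0290  0.0055,-0.0388  0.0053,-0.0486  0.0044,-0.0584  0.0029,-0.0681  0.0007,-0.0777  -0.0020,-0.0871  -0.0054,-0.0963  -0.0094,-0.1053  -0.0139,-0.1140
7  -0.0052,-0.0083  -0.0108,-0.0164  -0.0170,-0.0240  -0.0236,-0.0312  -0.0307,-0.0380  -0.0383,-0.0443  -0.0462,-0.0501  -0.0545,-0.0553  -0.0631,-0.0600  -0.0720,-0.0642  -0.0811,-0.0677  -0.0905,-0.0706
8  -0.0096,-0.0024  -0.0192,-0.0040  -0.0290,-0.0051  -0.0388,-0.0055  -0.0486,-0.0053  -0.0584,-0.0044  -0.0681,-0.0029  -0.0777,-0.0007  -0.0871,0.0020  -0.0963,0.0054  -0.1053,0.0094  -0.1140,0.0139
```

Request:
jog_arm --deltas '[[1,[-0.008,0.005,0],[0,0,0]],[1,[-0.016,0.011,0],[0,0,0]],[1,[-0.024,0.017,0],[0,0,0]],[1,[-0.031,0.024,0],[0,0,0]],[1,[-0.038,0.031,0],[0,0,0]],[1,[-0.044,0.038,0],[0,0,0]],[1,[-0.05,0.046,0],[0,0,0]],[1,[-0.055,0.0545,0],[0,0,0]],[1,[-0.06,0.063,0],[0,0,0]],[1,[-0.064,0.072,0],[0,0,0]],[1,[-0.068,0.081,0],[0,0,0]],[1,[-0.0706,0.0905,0],[0,0,0]]]'

```text
t: 5.85
tool_pos: [0.5212, -0.0646, 0.1497]
tool_rot: [-0.731, -3.055, 0.0]
contact_force: [0.3, -1.3, 2.9]
opening: -0.0003
grip_force: 1.3
```

Request:
jog_arm --deltas '[[1,[-0.0024,0.0096,0],[0,0,0]],[1,[-0.004,0.019,0],[0,0,0]],[1,[-0.005,0.029,0],[0,0,0]],[1,[-0.0055,0.039,0],[0,0,0]],[1,[-0.005,0.0485,0],[0,0,0]],[1,[-0.0044,0.058,0],[0,0,0]],[1,[-0.003,0.068,0],[0,0,0]],[1,[-0.0007,0.078,0],[0,0,0]],[1,[0.002,0.087,0],[0,0,0]],[1,[0.0054,0.096,0],[0,0,0]],[1,[0.0094,0.105,0],[0,0,0]],[1,[0.0139,0.114,0],[0,0,0]]]'

```text
t: 6.85
tool_pos: [0.5271, -0.0189, 0.1496]
tool_rot: [-0.731, -3.055, 0.0]
contact_force: [-1.2, -1.1, 2.1]
opening: 0.0001
grip_force: 1.3
```

Request:
jog_arm --deltas '[[1,[0.005,0.008,0],[0,0,0]],[1,[0.011,0.016,0],[0,0,0]],[1,[0.017,0.024,0],[0,0,0]],[1,[0.024,0.031,0],[0,0,0]],[1,[0.031,0.038,0],[0,0,0]],[1,[0.038,0.044,0],[0,0,0]],[1,[0.046,0.05,0],[0,0,0]],[1,[0.0545,0.055,0],[0,0,0]],[1,[0.063,0.06,0],[0,0,0]],[1,[0.072,0.064,0],[0,0,0]],[1,[0.081,0.068,0],[0,0,0]],[1,[0.0905,0.0706,0],[0,0,0]]]'

```text
t: 7.85
tool_pos: [0.5635, 0.0092, 0.1497]
tool_rot: [-0.731, -3.055, -0.0]
contact_force: [-1.3, 0.0, 2.4]
opening: -0.0004
grip_force: 1.3
```

Request:
jog_arm --deltas '[[1,[0.0096,0.0024,0],[0,0,0]],[1,[0.019,0.004,0],[0,0,0]],[1,[0.029,0.005,0],[0,0,0]],[1,[0.039,0.0055,0],[0,0,0]],[1,[0.0485,0.005,0],[0,0,0]],[1,[0.058,0.0044,0],[0,0,0]],[1,[0.068,0.003,0],[0,0,0]],[1,[0.078,0.0007,0],[0,0,0]],[1,[0.087,-0.002,0],[0,0,0]],[1,[0.096,-0.0054,0],[0,0,0]],[1,[0.105,-0.0094,0],[0,0,0]],[1,[0.114,-0.0139,0],[0,0,0]]]'

```text
t: 8.85
tool_pos: [0.6092, 0.0033, 0.1497]
tool_rot: [0.731, 3.055, 0.0]
contact_force: [-1.4, 0.5, 3.0]
opening: -0.0001
grip_force: 1.2
```

Request:
jog_arm --deltas '[[1,[0.008,-0.005,0],[0,0,0]],[1,[0.016,-0.011,0],[0,0,0]],[1,[0.024,-0.017,0],[0,0,0]],[1,[0.031,-0.024,0],[0,0,0]],[1,[0.038,-0.031,0],[0,0,0]],[1,[0.044,-0.038,0],[0,0,0]],[1,[0.05,-0.046,0],[0,0,0]],[1,[0.055,-0.0545,0],[0,0,0]],[1,[0.06,-0.063,0],[0,0,0]],[1,[0.064,-0.072,0],[0,0,0]],[1,[0.068,-0.081,0],[0,0,0]],[1,[0.0706,-0.0905,0],[0,0,0]]]'

```text
t: 9.85
tool_pos: [0.6374, -0.0332, 0.1498]
tool_rot: [0.731, 3.055, 0.0]
contact_force: [0.2, 1.7, 2.8]
opening: 0.0002
grip_force: 1.2
```

Request:
jog_arm --deltas '[[1,[0.0024,-0.0096,0],[0,0,0]],[1,[0.004,-0.019,0],[0,0,0]],[1,[0.005,-0.029,0],[0,0,0]],[1,[0.0055,-0.039,0],[0,0,0]],[1,[0.005,-0.0485,0],[0,0,0]],[1,[0.0044,-0.058,0],[0,0,0]],[1,[0.003,-0.068,0],[0,0,0]],[1,[0.0007,-0.078,0],[0,0,0]],[1,[-0.002,-0.087,0],[0,0,0]],[1,[-0.0054,-0.096,0],[0,0,0]],[1,[-0.0094,-0.105,0],[0,0,0]],[1,[-0.0139,-0.114,0],[0,0,0]]]'

```text
t: 10.85
tool_pos: [0.6314, -0.0788, 0.1498]
tool_rot: [0.731, 3.055, -0.0]
contact_force: [1.1, 2.1, 2.4]
opening: -0.0001
grip_force: 1.2
```

Request:
jog_arm --deltas '[[1,[-0.005,-0.008,0],[0,0,0]],[1,[-0.011,-0.016,0],[0,0,0]],[1,[-0.017,-0.024,0],[0,0,0]],[1,[-0.024,-0.031,0],[0,0,0]],[1,[-0.031,-0.038,0],[0,0,0]],[1,[-0.038,-0.044,0],[0,0,0]],[1,[-0.046,-0.05,0],[0,0,0]],[1,[-0.0545,-0.055,0],[0,0,0]],[1,[-0.063,-0.06,0],[0,0,0]],[1,[-0.072,-0.064,0],[0,0,0]],[1,[-0.081,-0.068,0],[0,0,0]],[1,[-0.0905,-0.0706,0],[0,0,0]]]'

```text
t: 11.85
tool_pos: [0.595, -0.107, 0.1498]
tool_rot: [0.731, 3.055, -0.0]
contact_force: [1.7, 0.5, 1.6]
opening: 0.0003
grip_force: 1.2
```

Request:
jog_arm --deltas '[[1,[-0.0096,-0.0024,0],[0,0,0]],[1,[-0.019,-0.004,0],[0,0,0]],[1,[-0.029,-0.005,0],[0,0,0]],[1,[-0.039,-0.0055,0],[0,0,0]],[1,[-0.0485,-0.005,0],[0,0,0]],[1,[-0.058,-0.0044,0],[0,0,0]],[1,[-0.068,-0.003,0],[0,0,0]],[1,[-0.078,-0.0007,0],[0,0,0]],[1,[-0.087,0.002,0],[0,0,0]],[1,[-0.096,0.0054,0],[0,0,0]],[1,[-0.105,0.0094,0],[0,0,0]],[1,[-0.114,0.0139,0],[0,0,0]]]'

```text
t: 12.85
tool_pos: [0.5494, -0.1011, 0.1497]
tool_rot: [0.731, 3.055, -0.0]
contact_force: [2.4, 0.1, 2.7]
opening: 0.0002
grip_force: 1.2
```

Back at the wide clip. I hold briefly, then draw straight up and clear.

Request:
jog_arm --deltas '[[1,[-0.005,0.003,0],[0,0,0]],[1,[-0.005,0.003,0],[0,0,0]],[1,[-0.005,0.003,0.01],[0,0,0]],[1,[-0.005,0.003,0.05],[0,0,0]],[1,[-0.005,0.003,0.13],[0,0,0]],[1,[-0.005,0.003,0.23],[0,0,0]],[1,[-0.005,0.003,0.33],[0,0,0]],[1,[-0.005,0.003,0.4],[0,0,0]],[1,[-0.005,0.003,0.4],[0,0,0]],[1,[-0.005,0.003,0.4],[0,0,0]],[1,[-0.005,0.003,0.4],[0,0,0]],[1,[-0.005,0.003,0.4],[0,0,0]]]'

```text
t: 13.85
tool_pos: [0.5467, -0.0996, 0.3069]
tool_rot: [-0.73, -3.051, -0.001]
contact_force: [-0.4, 0.3, -1.1]
opening: 0.0001
grip_force: 0.0
```

Run:
```python
from h import *
o=ctrl.get_obs();print(o["t"],o["tool_pos"],o["contact_force"])
S=ctrl.get_image("side");b,sb=knob(S,400,215);print(b,sb,"before 399.4 215.25")
S0=cv2.cvtColor(cv2.imread("pics/side0.png"),cv2.COLOR_BGR2RGB)
cv2.imwrite("pics/end.png",cv2.cvtColor(np.hstack([cv2.resize(s[150:300,320:480],(400,375)) for s in(S0,S)]),cv2.COLOR_RGB2BGR))
```

```text
13.85 [ 0.5466997  -0.09955705  0.30687538] [-0.39457224  0.34578212 -1.08297341]
[399.66666667 214.63333333] [10 11  8  6 30] before 399.4 215.25
```

View pics/end.png

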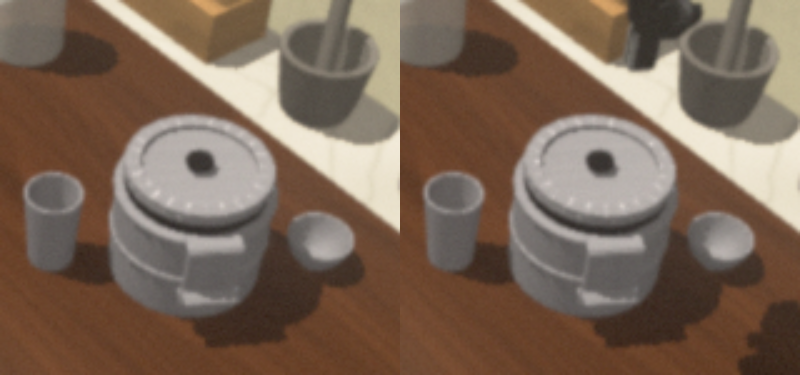

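The before and after crops match: the tiffin (knob at crop (200,162)), tumbler and katori are where they were. The gripper is well clear above, at crop (650,35).

```bash
python3 -c "from station import ctrl;print(ctrl.finish_job())"
```

```text
the job is handed in; nothing more can be done
None
```

I ran the closed fingertips once clockwise round the steel tiffin's rim, from the wide clip and back to it, pressing about 2–3 N (about 2 mm of give), then drew clear; the tiffin, bowl and tumbler look unmoved in the before/after images, and the job was handed in at about 14 s.

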